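# Withdraw the earthing link from the guarded terminal box

### The arm

A 6-joint arm with a two-finger parallel gripper is mounted at the origin on the work surface. World frame = base frame: x ahead of the robot, y to its left, z up, the work surface at z = 0. Lengths are in m, angles in rad, forces in N, time in s.
With the tool pointing down it reaches from about 0.35 to 0.975 m from the base axis. Payload 17.4 kg.
Tool frame: the origin (TCP) lies midway between the tips of the shut fingers; the grasp point (between the pads) lies 19 mm behind it; y points along the fingers, z is the direction in which the jaws open and shut, and the axes are right-handed (so a half turn about y gives the same grasp; the last joint's range is limited). The gripper opens to 85 mm and grips with 20 to 120 N. Pads are 22 mm wide; open, the fingers measure 114 mm over their backs; the gripper's body (76 mm by 85 mm) begins 54 mm behind the grasp point. The pads swing forward as they close: fully open they stand 13 mm farther back than shut.
Start: joints at [-0.038, 0.116, 1.442, -0, 1.584, -0.038], TCP at [0.675, -0, 0.192] pointing down, gripper open.
Joint ranges: [-2.83, 2.83], [-0.83, 2.19], [0.07, 2.5], [-1.14, 4.28], [0.01, 3], [-2.97, 2.97]. Speed limits (rad/s): [1.89, 1.89, 2.22, 3.14, 3.14, 3.14].

### API

Orientations are given as a unit quaternion [w, x, y, z].
In Python, from workcell import readout, optics, ticket gives the robot as it stands.
- The arm moves only by the tool play_rows, never from a script. Its argument "increments" is a list that holds one entry, the list of rows, each a list of 7 numbers: the shift along the tool's x, y, z each as a share of 0.025 m, from -1 to 1, then the turn, a rotation vector about the tool's x, y, z each as a share of 4 degrees, from -1 to 1, then the closure, from -1 (fully open) to 1 (shut), so that 0 is half open. A call has 1 to 20 rows; each row shifts and turns the pose as measured when the row begins, along the tool's axes as they then stand; what a row does not reach is not made up. A row lasts 1/8 s, in which the tool goes at most 62.5 mm and 10.7 degrees, less where a joint would pass 70% of its speed; a pose out of reach is approached as far as the arm can. A call with a number of a shift or a turn outside -1 to 1 is refused whole. A call with a gripper value outside its range is refused whole. The fingers move at their own pace and stop on an object; "force" is the grip in N (left out, the last holds). Time passes only in rows, so rows that do not move let the fingers close. It gives the time, the measured TCP pose, the force and the opening at its end, in the units of the state.
- readout.sense(): the state, without advancing time (a new reading comes with each control period).
- optics.get_image(name): name is "scene" or "side" or "wrist"; returns a dict with "pixels" (384x512x3 uint8, blue, green, red), "range_z" (384x512 float32, m along the optical axis (not along the pixel's ray), 0 where there is no reading), "K" (3x3 intrinsics, pixels), "camera_from_world" (4x4, takes a point from world to camera coordinates); the wrist camera has in their place "tool_from_camera" (4x4, takes a point from camera to tool coordinates, whose origin is the TCP and whose axes are the tool frame's). Camera axes: x right, y up, looking along -z (the intrinsics and any distortion apply to the point x, -y, -z); pixel columns grow to the right and rows downward; lengths in m; the calibration is good to about 2 mm. The wrist camera is an equidistant fisheye: a pixel r from the principal point sees the ray r / f radians off the axis. A picture is of the moment at which its call begins: read the wrist's pose just before it.
- ticket.hand_in(): hands the job in, once; it reports no verdict.
Trained networks look in the newest picture that a camera, given by its name, has taken for a name from the list of things; names that differ only in an ending like _2 or _b are one class to them, and where a whole thing is asked for, a point or a joint stands for the part that bears it (a point fixed in the world has none). Each returns a list of dicts, best first, with "confidence" (0 to 1); they miss things now and then, are a little off and sometimes report something else, mostly with a low value. They report only what shows in the picture. A call takes as long as a camera call. They do not tell look-alikes from the thing itself.
- optics.spot_in(camera, target): "extent" ([left, top, right, bottom] in pixels, round what is visible of it).
- optics.regions_of(camera, target): "region" (384x512 bool, what is visible of it) and "extent" ([left, top, right, bottom] in pixels, round what is visible of it).
The state is a dict: "time": time; "joint_positions": joint angles; "qvel": joint speeds; "tau": joint torques, N m; "eef_pos": TCP position; "eef_rot": TCP orientation; "wrist_force": force on the tool from outside, world axes, zero at the start; "ft_torque": the same for the moment, N m; "finger_gap": opening from 0.0 (shut) to 1.0 (fully open).
Only numpy, scipy, OpenCV 4.12 (cv2) and the standard library are available. Lean on these libraries where they do the work, as an engineer would, in place of code of your own. Each camera call takes 0.05 s, during which the arm holds its last target. There are 200 camera calls.

### The job

Take the red-handled earthing link out of the terminal box: turn it until its foot lines up with the yellow-edged opening in the clear guard and draw it up through the opening without forcing anything against the guard. Then set it down gently, standing upright on its foot, inside the blue tray, let go, and leave the screwdriver, mouse and meter where they are.

Things in the scene. Friction and masses are not known exactly. Their poses are not given: they have to be found in the camera images.
- link: Loose earthing link, 0.35 kg, an upside-down T with a handle. Brass foot 90 (own x) x 24 (y) x 12 mm tall; 14 mm square stem from its middle; red handle 70 (x) x 16 (y) mm, from 100 to 136 mm above the underside, parallel to the foot. Both ends alike. Origin: centre of the foot's underside, z up the stem. It starts upright, foot under the guard, turned 55 to 90 deg (either way) out of line with the opening.
- link_grip (a point): Point in the red handle on the stem's axis, 120 mm above the foot's underside and 16 mm below the handle's top: pinch here across the 16 mm thickness from above. The stem starts up to 20 mm off the opening's centre.
- guard: Clear level plate 190 (own x) x 170 (y) x 6 mm fixed on the beige terminal box of the same outline. Its one opening, edged in yellow, is 120 mm long (own x) by 44 mm wide (y). Origin: centre of the opening at the plate's top face, 85 mm above the bench; z up. The copper plate that the link stands on is 70 mm below the origin, so the foot has 52 mm of free height under the guard.
- tray: Blue open tray 180 (own x) x 140 (own y) x 20 mm tall, walls and floor 5 mm thick, fixed to the bench, empty. Origin: centre of its underside, on the bench; its inner floor is 5 mm above.
- screwdriver: Bystander: screwdriver 190 mm long lying on the bench (long axis own x, tip to +x). Origin: middle of its underside.
- mouse: Bystander: black computer mouse, 62 (own x) x 110 (y) x 32 mm. Origin: middle of its underside.
- meter: Bystander: yellow hand-held multimeter, 180 (own x) x 85 (y) x 47 mm, lying on its back. Origin: middle of its underside.
Mind the look-alikes: they are no part of the job. Of the things like the tray, leave any that is green or orange; of the rest the smaller one is meant.

How it is judged:
By the outcome, as a careful person would: the job done as asked, in the order asked, and still so for the second after the job is handed in, with the robot touching nothing.
It also fails if it takes over 45 s, if anything falls off the work surface, if the arm or the gripper's body presses on something with over 40 N, if the wrist force passes 120 N, or if a joint passes its speed limit or range.

## Working session

There is one attempt and no reset: what is moved stays moved. The work goes in short steps, Python scripts to look and compute and a tool call to move; the robot and the scene stay as the last step left them, time stands still between calls to the robot, and variables do not carry over. Pictures are saved under pics/ and viewed, about 8 in all and at most 12, crops included, and the job is handed in when it is done.

Besides the shell and the picture viewer there is one more tool, called after "Call:" in YAML: its name, and indented under it one key for each argument. play_rows: Moves the arm, as the interface text tells. Its arguments: {"type":"object","properties":{"increments":{"type":"array","items":{"type":"array","items":{"type":"array","items":{"type":"number"}}}},"force":{"type":"number"}},"required":["increments"]}

```bash
mkdir -p pics; ls; cat > h.py <<'E'
import numpy as np, cv2
from scipy.spatial.transform import Rotation as R
from workcell import readout, optics, ticket
def pts(im):
    """world points HxWx3 for fixed cameras"""
    z=im["range_z"];K=im["K"];H,W=z.shape
    u,v=np.meshgrid(np.arange(W),np.arange(H))
    c=np.stack([(u-K[0,2])/K[0,0]*z,-(v-K[1,2])/K[1,1]*z,-z],-1)
    M=np.linalg.inv(im["camera_from_world"]); return c@M[:3,:3].T+M[:3,3]
def tool():
    s=readout.sense();q=s["eef_rot"];return np.array(s["eef_pos"]),R.from_quat([q[1],q[2],q[3],q[0]]).as_matrix()
E
python3 - <<'E'
from h import *
s=readout.sense();print(s["eef_pos"],s["eef_rot"]);print(tool()[1].round(3))
P=[]
for n in("scene","side"):
    im=optics.get_image(n);p=pts(im);cv2.imwrite(f"pics/{n}1.png",im["pixels"]);np.savez(f"{n}1.npz",p=p,px=im["pixels"])
    for t in("link","guard","tray","screwdriver","mouse","meter"):
        for r in optics.regions_of(n,t):
            m=r["region"]&(im["range_z"]>0);q=p[m]
            if len(q)>20:
                rect=cv2.minAreaRect((q[:,:2]*1000).astype(np.float32))
                print(n,t,round(r["confidence"],2),np.round(r["extent"]),len(q),"med",np.median(q,0).round(3),"zmax",np.percentile(q[:,2],98).round(3),"rect",np.round(rect[0]),np.round(rect[1]),round(rect[2]))
E
python3 -c "
import cv2,numpy as np
a=cv2.imread('pics/scene1.png');b=cv2.imread('pics/side1.png')
cv2.imwrite('pics/both.png',cv2.resize(np.vstack([a,b]),None,fx=.78,fy=.78))"
```

```text
pics
[6.74750223e-01 8.98820513e-06 1.90826981e-01] [ 0.49972169 -0.50029941  0.50030672 -0.49967182]
[[ 0.    -0.001  1.   ]
 [-1.     0.     0.   ]
 [-0.    -1.    -0.001]]
scene link 0.85 [124. 228. 159. 262.] 548 med [ 0.563 -0.198  0.127] zmax 0.154 rect [ 549. -191.] [79. 61.] 63
scene guard 0.84 [101. 203. 190. 282.] 3564 med [ 0.564 -0.184  0.086] zmax 0.09 rect [ 526. -192.] [215. 228.] 52
scene tray 0.84 [ 48. 134. 138. 218.] 4491 med [ 0.242 -0.315  0.008] zmax 0.03 rect [ 237. -311.] [254. 197.] 18
scene tray 0.58 [241. 169. 306. 235.] 2133 med [0.509 0.179 0.006] zmax 0.023 rect [555. 113.] [182. 330.] 40
scene tray 0.58 [290. 104. 384. 181.] 3972 med [0.361 0.459 0.008] zmax 0.03 rect [346. 466.] [265. 221.] 18
scene screwdriver 0.86 [191. 297. 265. 328.] 407 med [ 0.774 -0.074  0.023] zmax 0.029 rect [771. -33.] [ 25. 184.] 3
scene mouse 0.76 [119. 314. 166. 345.] 1126 med [ 0.758 -0.249  0.031] zmax 0.036 rect [ 750. -254.] [117.  65.] 80
scene meter 0.66 [297. 246. 369. 290.] 2288 med [0.756 0.256 0.038] zmax 0.046 rect [745. 270.] [193. 101.] 82
side link 0.46 [244.
[... 287 characters left out ...]
t [670. 512.] [188. 155.] 24
side tray 0.83 [302. 122. 385. 168.] 2536 med [ 0.233 -0.314  0.009] zmax 0.03 rect [ 230. -333.] [273. 236.] 18
side tray 0.74 [222. 209. 296. 263.] 2615 med [0.488 0.171 0.006] zmax 0.022 rect [489. 163.] [191. 159.] 25
side tray 0.72 [238. 293. 354. 383.] 8593 med [0.352 0.461 0.008] zmax 0.029 rect [355. 448.] [255. 206.] 18
side screwdriver 0.69 [179. 160. 191. 180.] 138 med [ 0.768 -0.074  0.023] zmax 0.028 rect [768. -75.] [ 30. 111.] 11
side mouse 0.9 [186. 125. 212. 150.] 361 med [ 0.745 -0.232  0.027] zmax 0.035 rect [ 725. -156.] [ 89. 371.] 16
side meter 0.92 [133. 218. 187. 280.] 1882 med [0.741 0.279 0.037] zmax 0.045 rect [755. 251.] [204. 105.] 82
```

View pics/both.png

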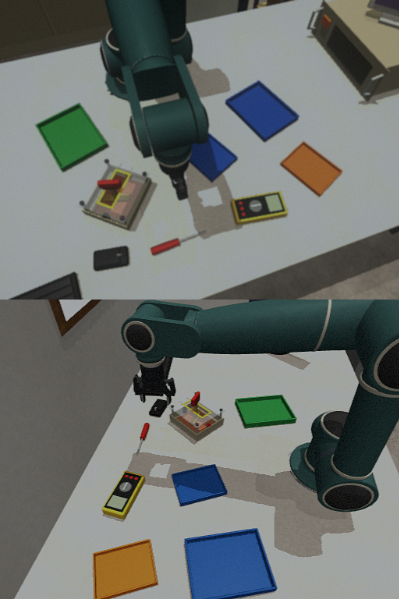

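The two views show the link (red handle over the guard, scene ≈ (141,245)), the guard, the small blue tray around (0.49, 0.165), the big blue, green and orange decoys, and the bystanders. I'm moving above the link for a wrist view.

Call:
play_rows:
  increments:
    - [[0, -1, 0, 0, 0, 0, -1], [0.6, -1, -0.5, 0, 0, 0, -1], [1, -1, -0.6, 0, 0, 0, -1], [1, -0.7, -0.6, 0, 0, 0, -1], [1, -0.5, -0.6, 0, 0, 0, -1], [1, -0.5, -0.6, 0, 0, 0, -1], [1, 0, -0.6, 0, 0, 0, -1], [1, 0, -0.6, 0, 0, 0, -1], [1, 0, -0.6, 0, 0, 0, -1], [0, 0, 0, 0, 0, 0, -1]]

```text
time: 1.95
eef_pos: [0.5537, -0.1954, 0.3134]
eef_rot: [-0.5, 0.5, -0.499, 0.5]
wrist_force: [0.0, 0.7, -0.1]
finger_gap: 0.998
```

```bash
cat >> h.py <<'E'
def wpts(im,p,Rm):
    z=im["range_z"];K=im["K"];H,W=z.shape
    u,v=np.meshgrid(np.arange(W),np.arange(H))
    x=(u-K[0,2])/K[0,0];y=(v-K[1,2])/K[1,1];r=np.hypot(x,y)+1e-9
    t=np.tan(np.minimum(r,1.5))
    c=np.stack([x/r*t*z,-y/r*t*z,-z],-1)
    M=im["tool_from_camera"];c=c@M[:3,:3].T+M[:3,3];return c@Rm.T+p
E
python3 - <<'E'
from h import *
p,Rm=tool();im=optics.get_image("wrist");print(p,im["tool_from_camera"].round(3),im["K"])
w=wpts(im,p,Rm);cv2.imwrite("pics/w1.png",im["pixels"]);np.savez("w1.npz",w=w,px=im["pixels"],z=im["range_z"])
for t in("link","guard"):
    for r in optics.regions_of("wrist",t):
        q=w[r["region"]&(im["range_z"]>0)]
        if len(q)>20: print(t,r["confidence"],r["extent"],np.median(q,0).round(3),np.percentile(q[:,2],98))
E
```

```text
[ 0.5536608  -0.19541861  0.31339795] [[-0.001 -0.961 -0.277 -0.07 ]
 [-0.002  0.277 -0.961 -0.183]
 [ 1.    -0.001 -0.002 -0.   ]
 [ 0.     0.     0.     1.   ]] [[297.31863964   0.         255.9130952 ]
 [  0.         297.31863964 190.73809191]
 [  0.           0.           1.        ]]
link 0.88 [247.7, 137.0, 273.7, 190.7] [ 0.558 -0.192  0.151] 0.15316664339496583
guard 0.71 [171.7, 63.1, 341.0, 234.6] [ 0.554 -0.183  0.086] 0.08806449806985266
```

View pics/w1.png

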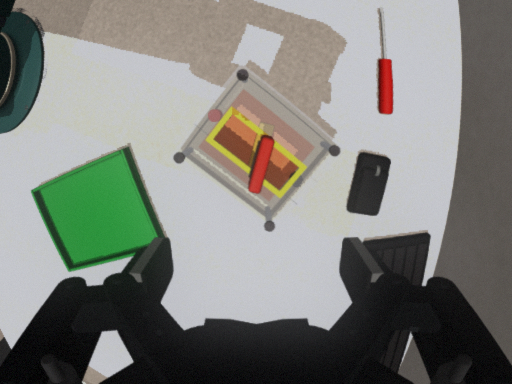

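The wrist view shows the red handle at about (261,163) and the yellow-edged opening around (256,150), with the black corner bolts at (242,75), (334,150), (270,225) and (180,157). Next I'm fitting both.

```bash
cat >> h.py <<'E'
def rect(q):
    (c,(a,b),g)=cv2.minAreaRect((q[:,:2]*1000).astype(np.float32))
    bx=cv2.boxPoints((c,(a,b),g));e=bx[1]-bx[0];f=bx[2]-bx[1]
    e=e if np.hypot(*e)>np.hypot(*f) else f
    return np.round(c,1),round(max(a,b),1),round(min(a,b),1),round(np.degrees(np.arctan2(e[1],e[0]))%180,1)
def fit(w,px,z):
    hsv=cv2.cvtColor(px,cv2.COLOR_BGR2HSV);h,s,v=[hsv[...,i] for i in range(3)]
    box=(z>0)&(np.hypot(w[...,0]-.555,w[...,1]+.185)<.13)
    red=box&((h<6)|(h>174))&(s>150)&(v>60)&(w[...,2]>.138)
    yel=(box&(h>22)&(h<38)&(s>130)&(v>80)&(abs(w[...,2]-.086)<.008)).astype(np.uint8)
    q=w[red];print("handle",rect(q),len(q),"z",np.median(q[:,2]))
    u,sv,vt=np.linalg.svd(q[:,:2]-q[:,:2].mean(0),full_matrices=False);print(" pca",np.degrees(np.arctan2(vt[0,1],vt[0,0]))%180,q.mean(0))
    y=w[yel>0];print("opening",rect(y),len(y),"z",np.median(y[:,2]))
    return red,yel
E
python3 - <<'E'
from h import *
d=np.load("w1.npz");fit(d["w"],d["px"],d["z"])
w=d["w"]
for u,v in((242,75),(334,150),(270,225),(180,157)): print(w[v,u].round(4))
# tray from side
d=np.load("side1.npz");p=d["p"];hsv=cv2.cvtColor(d["px"],cv2.COLOR_BGR2HSV)
m=(abs(hsv[...,0].astype(int)-112)<12)&(hsv[...,1]>120)&(np.hypot(p[...,0]-.49,p[...,1]-.165)<.16)&(p[...,2]<.04)
print("tray",rect(p[m]),m.sum()); print("rim",rect(p[m&(p[...,2]>.014)]))
E
```

```text
handle (array([ 559.3, -193.5]), 68.2, 16.0, np.float32(75.2)) 720 z 0.15166404669227962
 pca 75.54031309713804 [ 0.55957777 -0.19226393  0.15145819]
opening (array([ 554.7, -188.9]), 135.8, 60.0, np.float32(141.3)) 1199 z 0.08700405188843899
[ 0.5353 -0.0813  0.0913]
[ 0.6643 -0.1828  0.09  ]
[ 0.5752 -0.2952  0.0911]
[ 0.4466 -0.1935  0.0894]
tray (array([488.8, 171.5]), 178.3, 143.1, np.float32(25.7)) 2496
rim (array([488.8, 171.5]), 178.4, 143.0, np.float32(25.8))
```

Call:
play_rows:
  increments:
    - [[-0.076, 0, 0.228, 0, 0, 0, -1], [0, 0.4, 0, 0, 0.9, 0, -1], [0, 0.8, 0, 0, 0.9, 0, -1], [0, 0.8, 0, 0, 0.9, 0, -1], [0, 0.8, 0, 0, 0.9, 0, -1], [0, 0.4, 0, 0, 0, 0, -1], [0, 0, 0, 0, 0, 0, -1]]

```text
time: 2.98
eef_pos: [0.5646, -0.187, 0.2305]
eef_rot: [0.434, -0.434, 0.558, -0.558]
wrist_force: [0.6, 0.1, 0.6]
finger_gap: 1.002
```

```bash
python3 - <<'E'
from h import *
p,Rm=tool();im=optics.get_image("wrist");print(p,Rm.round(3).tolist())
w=wpts(im,p,Rm);fit(w,im["pixels"],im["range_z"])
print(readout.sense()["joint_positions"])
E
```

```text
[ 0.56464302 -0.18698403  0.23048285] [[-0.245, 0.0, 0.969], [-0.969, 0.0, -0.245], [-0.0, -1.0, 0.0]]
handle (array([ 559.7, -193.5]), 69.0, 15.5, np.float32(75.3)) 1143 z 0.15161665567739585
 pca 75.23155515473502 [ 0.56025855 -0.19155491  0.15140787]
opening (array([ 554.4, -189. ]), 136.2, 60.3, np.float32(141.4)) 1851 z 0.08696333905867573
[-3.62879404e-01 -6.63252596e-02  1.56396826e+00  1.99456984e-04
  1.64313188e+00 -1.14761600e-01]
```

Call:
play_rows:
  increments:
    - [[0.15, 0, -0.07, 0, 0, 0, -1], [0.15, 0.6, -0.07, 0, 0.06, 0, -1], [0, 0.7, 0, 0, 0.06, 0, -1], [0, 0.7, 0, 0, 0, 0, -1], [0, 0.5, 0, 0, 0, 0, -1], [0, 0, 0, 0, 0, 0, -1], [0, 0, 0, 0, 0, 0, -1]]

```text
time: 3.9
eef_pos: [0.5594, -0.1941, 0.1648]
eef_rot: [-0.432, 0.432, -0.559, 0.56]
wrist_force: [0.1, 0.4, 0.6]
finger_gap: 1.002
```

Call:
play_rows:
  increments:
    - [[0, 0.5, 0, 0, 0, 0, -1], [0, 0.5, 0, 0, 0, 0, -1], [0, 0.5, 0, 0, 0, 0, -1], [0, 0.35, 0, 0, 0, 0, -1], [0, 0, 0, 0, 0, 0, -1], [0, 0, 0, 0, 0, 0, -0.3]]
  force: 60

```text
time: 4.65
eef_pos: [0.5597, -0.1941, 0.1156]
eef_rot: [-0.433, 0.432, -0.559, 0.56]
wrist_force: [0.6, -0.4, 0.0]
finger_gap: 0.816
```

Call:
play_rows:
  increments:
    - [[0, 0, 0, 0, 0, 0, 0.2], [0, 0, 0, 0, 0, 0, 0.6], [0, 0, 0, 0, 0, 0, 1], [0, 0, 0, 0, 0, 0, 1], [0, 0, 0, 0, 0, 0, 1], [0, 0, 0, 0, 0, 0, 1], [0, 0, 0, 0, 0, 0, 1], [0, 0, 0, 0, 0, 0, 1]]
  force: 60

```text
time: 5.65
eef_pos: [0.5601, -0.1943, 0.1168]
eef_rot: [-0.433, 0.431, -0.559, 0.561]
wrist_force: [-0.4, -0.4, 0.0]
finger_gap: -0.0
```

```bash
python3 - <<'E'
from h import *
s=readout.sense();p,Rm=tool();im=optics.get_image("wrist");print(p,Rm.round(3).tolist(),s["wrist_force"],s["ft_torque"],s["finger_gap"])
w=wpts(im,p,Rm);fit(w,im["pixels"],im["range_z"])
cv2.imwrite("pics/w2.png",im["pixels"])
E
```

```text
[ 0.5600891  -0.19429938  0.11682414] [[-0.253, 0.003, 0.967], [-0.967, -0.001, -0.253], [0.0, -1.0, 0.004]] [-0.39716495 -0.41519804  0.02932192] [-0.01262238 -0.05636609 -0.00682136] -0.0004208308832196085
handle (array([ 564.3, -175.3]), 31.3, 15.4, np.float32(75.9)) 1544 z 0.15152594569674827
 pca 75.08676497006262 [ 0.5649616  -0.17304582  0.15095934]
opening (array([ 554.3, -189.2]), 136.0, 60.3, np.float32(141.4)) 2343 z 0.08705703733535416
```

View pics/w2.png

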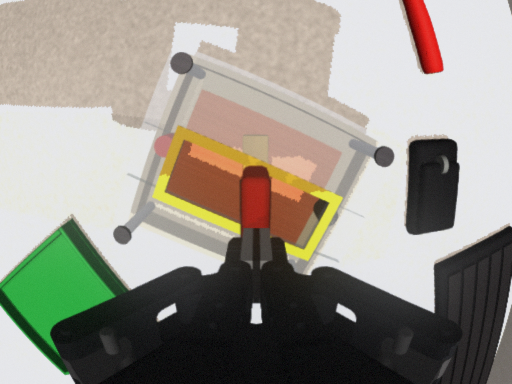

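The wrist view shows the fingers around the handle (red visible at (256,195), fingers meeting near (256,250)), but the gap reads 0 where 16 mm should read about 0.19. I'll test with a small lift, which is safe because there is 40 mm free above the foot.

Call:
play_rows:
  increments:
    - [[0, -0.2, 0, 0, 0, 0, 1], [0, -0.2, 0, 0, 0, 0, 1], [0, 0, 0, 0, 0, 0, 1]]

```text
time: 6.08
eef_pos: [0.5602, -0.1943, 0.1278]
eef_rot: [-0.433, 0.431, -0.558, 0.561]
wrist_force: [0.4, 0.9, -0.0]
finger_gap: 0.006
```

```bash
python3 - <<'E'
from h import *
s=readout.sense();p,Rm=tool();im=optics.get_image("wrist");print(p,s["wrist_force"],s["ft_torque"],s["finger_gap"])
w=wpts(im,p,Rm);red,y=fit(w,im["pixels"],im["range_z"])
c=im["pixels"][150:330,170:350];cv2.imwrite("pics/w3.png",cv2.resize(c,None,fx=3,fy=3,interpolation=cv2.INTER_CUBIC))
t=(w-p)@Rm
for v in (225,235,245,255,265,275): print(v,[(u,*(t[v,u]*1000).round(0).astype(int)) for u in range(236,280,6)])
E
```

```text
[ 0.56016754 -0.19431255  0.12782215] [ 0.42097837  0.86603593 -0.01830524] [ 0.02279484 -0.02068581  0.00916254] 0.005700121213086296
handle (array([ 564. , -176.5]), 34.0, 15.4, np.float32(76.1)) 1526 z 0.15154449447869717
 pca 74.96638359341809 [ 0.56444326 -0.1752767   0.15117088]
opening (array([ 554.4, -189.1]), 136.3, 60.2, np.float32(141.5)) 2312 z 0.08697128063565558
225 [(236, np.int64(24), np.int64(41), np.int64(-16)), (242, np.int64(-3), np.int64(-22), np.int64(-8)), (248, np.int64(-3), np.int64(-23), np.int64(-5)), (254, np.int64(-4), np.int64(-24), np.int64(-1)), (260, np.int64(-4), np.int64(-24), np.int64(2)), (266, np.int64(-3), np.int64(-23), np.int64(6)), (272, np.int64(53), np.int64(110), np.int64(17)), (278, np.int64(53), np.int64(111), np.int64(24))]
235 [(236, np.int64(33), np.int64(42), np.int64(-16)), (242, np.int64(5), np.int64(-20), np.int64(-8)), (248, np.int64(-11), np.int64(-54), np.int64(-4)), (254, np.int64(-11), np.int64(-55), np.int64(-1)), (260, np.int64(-11), np.int64(-54), np.int64(2)), (266, np.int64(-10), np.int64(-53), np.int64(5)), (272, np.int
[... 1013 characters left out ...]
np.int64(-12), np.int64(-84), np.int64(-3)), (254, np.int64(-9), np.int64(-79), np.int64(-1)), (260, np.int64(-9), np.int64(-78), np.int64(2)), (266, np.int64(-12), np.int64(-84), np.int64(4)), (272, np.int64(-13), np.int64(-85), np.int64(6)), (278, np.int64(-13), np.int64(-86), np.int64(8))]
275 [(236, np.int64(-12), np.int64(-91), np.int64(-7)), (242, np.int64(-12), np.int64(-91), np.int64(-5)), (248, np.int64(-12), np.int64(-91), np.int64(-3)), (254, np.int64(-4), np.int64(-78), np.int64(-1)), (260, np.int64(-7), np.int64(-83), np.int64(1)), (266, np.int64(-12), np.int64(-92), np.int64(3)), (272, np.int64(-12), np.int64(-91), np.int64(6)), (278, np.int64(-12), np.int64(-91), np.int64(8))]
```

View pics/w3.png

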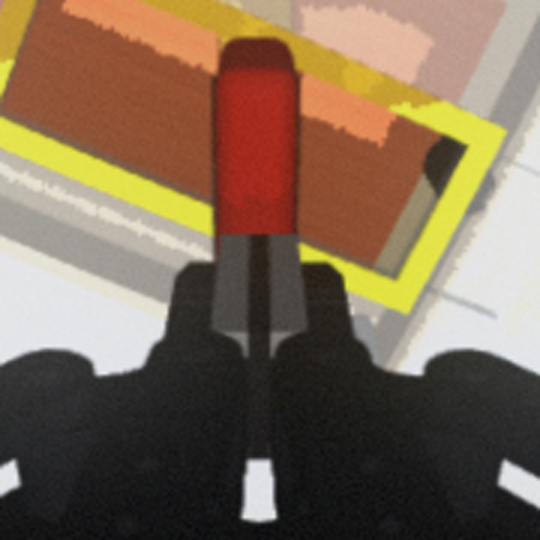

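```bash
python3 - <<'E'
from h import *
d=np.load("w1.npz");w=d["w"];t=(w-np.array([.55366,-.19542,.3134]))@np.array([[0,0,1],[-1,0,0],[0,-1,0.]])
for v in (232,240,248,256): print(v,[(u,*(t[v,u]*1000).round(0).astype(int).tolist()) for u in list(range(140,176,6))+list(range(342,370,6))])
out=[]
for n in("scene","side"):
    im=optics.get_image(n);p=pts(im)
    near=(np.hypot(p[...,0]-.56,p[...,1]+.194)<.06)&(p[...,2]>.1)&(p[...,2]<.26)
    r,c=np.where(near);print(n,r.min(),r.max(),c.min(),c.max())
    dark=near&(im["pixels"].max(-1)<70)
    print(np.histogram(p[dark][:,2],np.arange(.09,.26,.01)))
    r0,c0=int(r.mean()),int(c.mean());out.append(cv2.resize(im["pixels"][r0-50:r0+50,c0-50:c0+50],(390,390),interpolation=cv2.INTER_CUBIC))
cv2.imwrite("pics/c4.png",np.hstack(out))
E
```

```text
232 [(140, 153, 306, -219), (146, 153, 306, -206), (152, 152, 305, -194), (158, 146, 293, -177), (164, 154, 312, -172), (170, 154, 313, -160), (342, 153, 311, 162), (348, 154, 312, 175), (354, 154, 311, 187), (360, 155, 312, 199), (366, 155, 312, 212)]
240 [(140, 171, 308, -222), (146, 170, 306, -209), (152, 168, 304, -196), (158, -11, -61, -46), (164, -11, -61, -43), (170, 171, 312, -162), (342, 170, 312, 165), (348, -11, -62, 43), (354, -11, -62, 46), (360, 172, 312, 202), (366, 170, 308, 212)]
248 [(140, -7, -62, -56), (146, -10, -69, -50), (152, -11, -70, -47), (158, -11, -70, -44), (164, -8, -64, -43), (170, -3, -55, -43), (342, -4, -55, 43), (348, -9, -65, 42), (354, -12, -71, 43), (360, -11, -70, 46), (366, -11, -70, 49)]
256 [(140, -7, -70, -53), (146, -11, -77, -47), (152, -10, -76, -44), (158, -9, -73, -43), (164, -5, -66, -43), (170, 1, -55, -43), (342, 0, -57, 43), (348, -5, -66, 43), (354, -9, -74, 42), (360, -11, -77, 44), (366, -11, -77, 47)]
scene 208 243 119 155
(array([ 0,  8, 33, 44, 53, 31,  2,  0,  6, 11,  8,  4, 21, 41, 28, 26]), array([0.09, 0.1 , 0.11, 0.12, 0.13, 0.14, 0.15, 0.16, 0.17, 0.18, 0.19,
       0.2 , 0.21, 0.22, 0.23, 0.24, 0.25]))
side 92 136 232 268
(array([ 0,  2, 15, 12, 18, 12,  2,  2, 11, 21, 20, 20, 45, 59, 63, 66]), array([0.09, 0.1 , 0.11, 0.12, 0.13, 0.14, 0.15, 0.16, 0.17, 0.18, 0.19,
       0.2 , 0.21, 0.22, 0.23, 0.24, 0.25]))
```

View pics/c4.png

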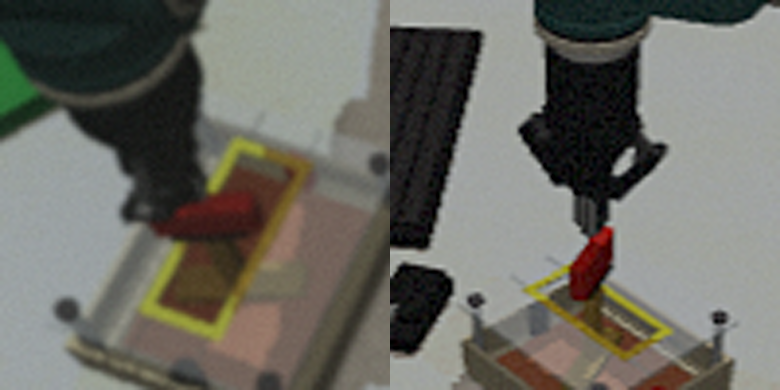

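The side crop shows the shut fingertips about 20 mm above the red handle (tips at (590,230), handle top at (605,232)). The actual tips therefore sit about 46 mm behind the reported TCP, while still on its axis. The wrist depth agrees: shut tip y ≈ -46 mm, open tip y ≈ -59 mm. I'm using that correction, so the reported z for the grasp is about 0.070. I'll reopen, descend in two stages and check.

Call:
play_rows:
  increments:
    - [[0, 0, 0, 0, 0, 0, -1], [0, 0, 0, 0, 0, 0, -1], [0, 0, 0, 0, 0, 0, -1], [0, 0, 0, 0, 0, 0, -1], [0, 0.4, 0, 0, 0, 0, -1], [0, 0.4, 0, 0, 0, 0, -1], [0, 0.4, 0, 0, 0, 0, -1], [0, 0.2, 0, 0, 0, 0, -1], [0, 0, 0, 0, 0, 0, -1]]

```text
time: 7.35
eef_pos: [0.5594, -0.194, 0.0882]
eef_rot: [-0.432, 0.432, -0.559, 0.56]
wrist_force: [-0.1, -0.4, 0.6]
finger_gap: 1.002
```

```bash
python3 - <<'E'
from h import *
p,Rm=tool();im=optics.get_image("wrist");print(p,Rm[:,2],readout.sense()["finger_gap"])
w=wpts(im,p,Rm);fit(w,im["pixels"],im["range_z"])
z=im["range_z"];f=(z>0)&(z<.2)&(w[...,2]>.1)&(im["pixels"].max(-1)<90)
t=(w-p)@Rm;q=t[f]*1000;q=q[abs(q[:,2])<75];print("lowest finger",np.percentile(q[:,1],[90,98,99.8]))
E
```

```text
[ 0.55942649 -0.19400715  0.08816611] [ 0.96747145 -0.25297753  0.00116636] 0.9960917659780371
handle (array([ 559.8, -193.3]), 68.4, 15.7, np.float32(75.7)) 4132 z 0.1517254571117586
 pca 75.01879763984272 [ 0.56102773 -0.1878912   0.15133597]
opening (array([ 554.3, -189.2]), 136.7, 60.2, np.float32(141.4)) 2683 z 0.08706919355623635
lowest finger [-91.38647219 -61.5497474  -40.99961291]
```

Call:
play_rows:
  increments:
    - [[0, 0.35, 0, 0, 0, 0, -1], [0, 0.35, 0, 0, 0, 0, -1], [0, 0, 0, 0, 0, 0, -1], [0, 0, 0, 0, 0, 0, 0], [0, 0, 0, 0, 0, 0, 0.4], [0, 0, 0, 0, 0, 0, 0.6], [0, 0, 0, 0, 0, 0, 1], [0, 0, 0, 0, 0, 0, 1], [0, 0, 0, 0, 0, 0, 1], [0, 0, 0, 0, 0, 0, 1], [0, 0, 0, 0, 0, 0, 1]]
  force: 60

```text
time: 8.78
eef_pos: [0.56, -0.1942, 0.0708]
eef_rot: [-0.433, 0.432, -0.559, 0.561]
wrist_force: [0.5, 0.4, 0.6]
finger_gap: 0.18
```

Call:
play_rows:
  increments:
    - [[0, -0.3, 0, 0, 0, 0, 1], [0, -0.3, 0, 0, 0, 0, 1], [0, 0, 0, 0, 0, 0, 1]]

```text
time: 9.15
eef_pos: [0.5597, -0.1941, 0.0866]
eef_rot: [-0.433, 0.432, -0.559, 0.56]
wrist_force: [-0.2, -0.5, -3.3]
finger_gap: 0.181
```

```bash
python3 - <<'E'
from h import *
p,Rm=tool();im=optics.get_image("wrist");s=readout.sense();print(p,Rm.round(3).tolist(),s["finger_gap"],s["wrist_force"],s["ft_torque"],s["joint_positions"])
w=wpts(im,p,Rm);fit(w,im["pixels"],im["range_z"])
E
```

```text
[ 0.55972787 -0.19411832  0.08658001] [[-0.253, 0.002, 0.967], [-0.967, -0.001, -0.253], [0.0, -1.0, 0.002]] 0.18152788692922855 [ 0.49508565 -0.3660504  -3.3874228 ] [-0.04447757  0.00697405  0.03778285] [-3.77047558e-01 -1.62862659e-02  1.75130213e+00  1.99022179e-04
  1.40489585e+00 -1.21303915e-01]
handle (array([ 560.8, -187.2]), 56.4, 18.4, np.float32(75.5)) 4827 z 0.16739585699080983
 pca 75.14257425653906 [ 0.56264919 -0.18189676  0.16626806]
opening (array([ 554.1, -189.2]), 136.2, 60.3, np.float32(141.4)) 2446 z 0.08704491470312622
```

The link is held: the handle top rose 16 mm and the weight reads 3.4 N. The foot still has room under the guard, so I'm turning +66°.

Call:
play_rows:
  increments:
    - [[0, 0, 0, 0, -0.5, 0, 1], [0, 0, 0, 0, -1, 0, 1], [0, 0, 0, 0, -1, 0, 1], [0, 0, 0, 0, -1, 0, 1], [0, 0, 0, 0, -1, 0, 1], [0, 0, 0, 0, -1, 0, 1], [0, 0, 0, 0, -1, 0, 1], [0, 0, 0, 0, -1, 0, 1], [0, 0, 0, 0, -1, 0, 1], [0, 0, 0, 0, -1, 0, 1], [0, 0, 0, 0, -1, 0, 1], [0, 0, 0, 0, -1, 0, 1], [0, 0, 0, 0, -1, 0, 1], [0, 0, 0, 0, -1, 0, 1], [0, 0, 0, 0, -1, 0, 1], [0, 0, 0, 0, -0.5, 0, 1], [0, 0, 0, 0, 0, 0, 1], [0, 0, 0, 0, 0, 0, 1]]

```text
time: 11.45
eef_pos: [0.5576, -0.1932, 0.0813]
eef_rot: [0.662, -0.662, 0.25, -0.247]
wrist_force: [1.1, 0.2, -3.1]
finger_gap: 0.18
```

```bash
python3 - <<'E'
from h import *
p,Rm=tool();im=optics.get_image("wrist");s=readout.sense();print(p,Rm.round(3).tolist(),s["finger_gap"],s["wrist_force"])
w=wpts(im,p,Rm);fit(w,im["pixels"],im["range_z"]);cv2.imwrite("pics/w5.png",im["pixels"])
a=np.degrees(np.arctan2(Rm[1,2],Rm[0,2]));print("jaw",a,"handle",a+90)
D=np.array([.5543,-.1891,p[2]])-p;print("to centre, tool units",(D@Rm/.025).round(3))
E
```

```text
[ 0.55755681 -0.19324421  0.08131436] [[0.753, -0.005, 0.658], [-0.658, 0.002, 0.753], [-0.005, -1.0, -0.001]] 0.17561949793241446 [ 0.09972153 -0.81155167 -3.69834573]
handle (array([ 552.1, -188.8]), 56.1, 17.9, np.float32(137.3)) 4491 z 0.16236984735625606
 pca 138.68883925836275 [ 0.54930955 -0.18608585  0.1620537 ]
opening (array([ 534.6, -173.4]), 86.6, 60.2, np.float32(140.7)) 3131 z 0.0871330261690757
jaw 48.822674862471786 handle 138.82267486247179
to centre, tool units [-0.207  0.001  0.039]
```

View pics/w5.png

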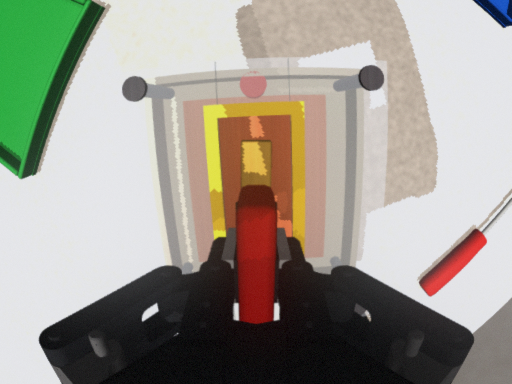

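The wrist view shows the handle and foot nearly in line with the opening (foot at (256,160), opening columns 218–292). I'm trimming +2.6° and centring by 5 mm.

Call:
play_rows:
  increments:
    - [[-0.1, 0, 0.02, 0, -0.33, 0, 1], [-0.1, 0, 0.02, 0, -0.33, 0, 1], [0, 0, 0, 0, 0, 0, 1], [0, 0, 0, 0, 0, 0, 1]]

```text
time: 12.0
eef_pos: [0.5541, -0.1889, 0.0813]
eef_rot: [0.668, -0.668, 0.234, -0.23]
wrist_force: [0.8, -0.2, -3.0]
finger_gap: 0.179
```

```bash
cat >> h.py <<'E'
def foot():
    p,Rm=tool();im=optics.get_image("wrist");s=readout.sense();print(p.round(4),Rm.round(3).tolist(),s["finger_gap"],s["wrist_force"])
    w=wpts(im,p,Rm);fit(w,im["pixels"],im["range_z"])
    a=np.degrees(np.arctan2(Rm[1,2],Rm[0,2]));print("jaw",a,"handle",a+90)
    D=np.array([.5543,-.1891,p[2]])-p;print("to centre, tool units",(D@Rm/.025).round(3))
E
python3 -c "
from h import *
foot()"
```

```text
[ 0.5541 -0.1889  0.0813] [[0.784, -0.005, 0.621], [-0.621, 0.002, 0.784], [-0.005, -1.0, -0.001]] 0.17856889827850764 [ 0.49511218 -0.24927722 -3.60139672]
handle (array([ 563.9, -167.9]), 63.9, 56.5, np.float32(47.5)) 4557 z 0.16237325514814718
 pca 141.40494007815593 [ 0.54523897 -0.18185252  0.16200328]
opening (array([ 553.8, -189.1]), 135.4, 59.6, np.float32(141.4)) 2691 z 0.0870885674159272
jaw 51.64583116560688 handle 141.64583116560686
to centre, tool units [ 0.013 -0.    -0.002]
```

Call:
play_rows:
  increments:
    - [[0, -0.4, 0, 0, 0, 0, 1], [0, -0.4, 0, 0, 0, 0, 1], [0, -0.3, 0, 0, 0, 0, 1], [0, 0, 0, 0, 0, 0, 1]]

```text
time: 12.55
eef_pos: [0.5546, -0.1892, 0.1118]
eef_rot: [0.668, -0.668, 0.234, -0.231]
wrist_force: [0.6, 0.2, -3.0]
finger_gap: 0.184
```

Still centred and the force is steady, so I'm drawing it on up.

Call:
play_rows:
  increments:
    - [[0, -0.4, 0, 0, 0, 0, 1], [0, -0.4, 0, 0, 0, 0, 1], [0, -0.4, 0, 0, 0, 0, 1], [0, -0.4, 0, 0, 0, 0, 1], [0, -0.5, 0, 0, 0, 0, 1], [0, -0.5, 0, 0, 0, 0, 1], [0, -0.5, 0, 0, 0, 0, 1], [0, -0.5, 0, 0, 0, 0, 1], [0, 0, 0, 0, 0, 0, 1]]

```text
time: 13.68
eef_pos: [0.5551, -0.1894, 0.2089]
eef_rot: [0.668, -0.668, 0.233, -0.231]
wrist_force: [-0.0, 0.7, -4.3]
finger_gap: 0.174
```

```bash
python3 - <<'E'
from h import *
p,Rm=tool();im=optics.get_image("wrist");s=readout.sense();print(p,s["wrist_force"],s["joint_positions"])
cv2.imwrite("pics/w6.png",im["pixels"])
A=np.array([.489,.1715,p[2]])-p;print("dist tool units",(A@Rm/.025).round(2),"foot z",p[2]-.0553)
E
```

```text
[ 0.55508614 -0.18938891  0.20892617] [ 0.25978378 -0.64805658 -3.16677386] [-3.72397596e-01 -7.82804086e-02  1.61204530e+00  2.69461206e-04
  1.61145222e+00 -1.27343547e+00]
dist tool units [-11.03   0.02   9.68] foot z 0.15362616773726512
```

View pics/w6.png

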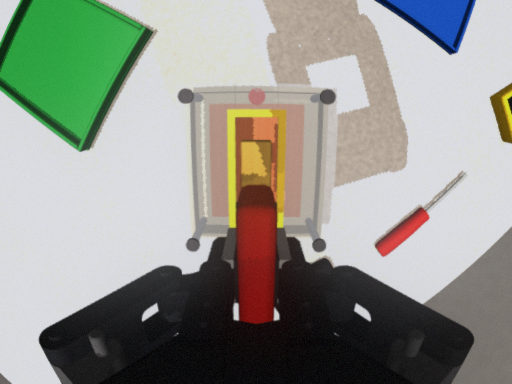

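The link is clear of the guard, with the foot about 0.15 m up. I'm carrying it to the small blue tray.

Call:
play_rows:
  increments:
    - [[-0.4, 0, 0.35, 0, 0, 0, 1], [-0.8, 0, 0.7, 0, 0, 0, 1], [-0.9, 0, 0.8, 0, 0, 0, 1], [-0.9, 0, 0.8, 0, 0, 0, 1], [-0.9, 0, 0.8, 0, 0, 0, 1], [-0.9, 0, 0.8, 0, 0, 0, 1], [-0.9, 0, 0.8, 0, 0, 0, 1], [-0.9, 0, 0.8, 0, 0, 0, 1], [-0.9, 0, 0.8, 0, 0, 0, 1], [-0.9, 0, 0.8, 0, 0, 0, 1], [-0.9, 0, 0.8, 0, 0, 0, 1], [-0.6, 0, 0.5, 0, 0, 0, 1], [-0.3, 0, 0.25, 0, 0, 0, 1], [0, 0, 0, 0, 0, 0, 1], [0, 0, 0, 0, 0, 0, 1]]

```text
time: 15.6
eef_pos: [0.4846, 0.1634, 0.2016]
eef_rot: [-0.668, 0.668, -0.237, 0.226]
wrist_force: [-0.2, -0.6, -3.9]
finger_gap: 0.179
```

```bash
cat > t.py <<'E'
from h import *
def go(name):
    p,Rm=tool();im=optics.get_image("wrist");s=readout.sense();print(p,Rm.round(3).tolist(),s["wrist_force"],s["finger_gap"])
    w=wpts(im,p,Rm);cv2.imwrite(name,im["pixels"]);hsv=cv2.cvtColor(im["pixels"],cv2.COLOR_BGR2HSV)
    m=(abs(hsv[...,0].astype(int)-112)<14)&(hsv[...,1]>110)&(np.hypot(w[...,0]-.49,w[...,1]-.17)<.16)&(abs(w[...,2]-.01)<.02)&(im["range_z"]>0)
    r=rect(w[m]);print("tray",r,m.sum())
    A=np.array([.489,.1715,p[2]])-p;print("to side-cam tray centre, units",(A@Rm/.025).round(2),"foot z",p[2]-.0553)
    red=((hsv[...,0]<6)|(hsv[...,0]>174))&(hsv[...,1]>150)&(im["range_z"]>0)&(im["range_z"]<.25)
    print("handle top z",np.percentile(w[red][:,2],[50,90]))
E
python3 -c "
import t;t.go('pics/w7.png')"
```

```text
[0.48464931 0.16336261 0.20156102] [[0.785, -0.014, 0.619], [-0.619, 0.004, 0.785], [-0.013, -1.0, -0.006]] [-0.02846721 -0.07398396 -3.49047484] 0.1802158759940904
tray (array([490.3, 169.4]), 178.5, 139.0, np.float32(25.7)) 11958
to side-cam tray centre, units [-0.06 -0.    0.36] foot z 0.14626101983818657
handle top z [0.28276435 0.28372661]
```

View pics/w7.png

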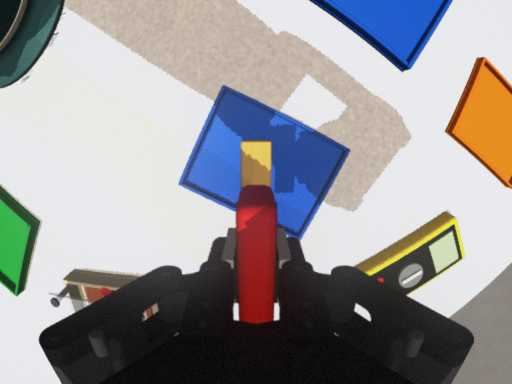

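The wrist view shows the link over the small blue tray (tray corners (223,87), (349,150), (300,237), (180,183)); the other two trays are the big blue one and the orange one. I'm centring, levelling and descending.

Call:
play_rows:
  increments:
    - [[0, 0.3, 0.17, 0.08, 0, -0.19, 1], [0, 0.6, 0.17, 0, 0, 0, 1], [0, 0.7, 0, 0, 0, 0, 1], [0, 0.7, 0, 0, 0, 0, 1], [0, 0.7, 0, 0, 0, 0, 1], [0, 0.6, 0, 0, 0, 0, 1], [0, 0.5, 0, 0, 0, 0, 1], [0, 0.3, 0, 0, 0, 0, 1], [0, 0, 0, 0, 0, 0, 1], [0, 0, 0, 0, 0, 0, 1]]

```text
time: 16.9
eef_pos: [0.4901, 0.1691, 0.0825]
eef_rot: [-0.668, 0.668, -0.232, 0.232]
wrist_force: [0.2, -0.4, -3.1]
finger_gap: 0.182
```

```bash
python3 -c "
import t;t.go('pics/w8.png')"
```

```text
[0.49007349 0.16911439 0.08248031] [[0.784, -0.001, 0.621], [-0.621, -0.001, 0.784], [-0.0, -1.0, -0.001]] [-0.9473792   0.03735032 -3.22307647] 0.18119522711350128
tray (array([490.1, 169.7]), 178.9, 138.8, np.float32(25.9)) 22932
to side-cam tray centre, units [-0.09 -0.    0.05] foot z 0.027180306793372494
handle top z [0.16356088 0.16448535]
```

Call:
play_rows:
  increments:
    - [[0, 0.25, 0, 0, 0, 0, 1], [0, 0.25, 0, 0, 0, 0, 1], [0, 0.15, 0, 0, 0, 0, 1], [0, 0, 0, 0, 0, 0, 1]]

```text
time: 17.45
eef_pos: [0.4903, 0.1692, 0.0656]
eef_rot: [-0.668, 0.668, -0.232, 0.232]
wrist_force: [0.0, -0.2, -3.0]
finger_gap: 0.182
```

Call:
play_rows:
  increments:
    - [[0, 0.06, 0, 0, 0, 0, 1], [0, 0.06, 0, 0, 0, 0, 1], [0, 0, 0, 0, 0, 0, 1]]

```text
time: 17.82
eef_pos: [0.4904, 0.1692, 0.0626]
eef_rot: [-0.668, 0.668, -0.232, 0.232]
wrist_force: [0.1, 0.3, -3.1]
finger_gap: 0.182
```

Call:
play_rows:
  increments:
    - [[0, 0.05, 0, 0, 0, 0, 1], [0, 0.04, 0, 0, 0, 0, 1], [0, 0, 0, 0, 0, 0, 1]]

```text
time: 18.2
eef_pos: [0.4907, 0.1693, 0.0608]
eef_rot: [0.668, -0.668, 0.232, -0.233]
wrist_force: [0.3, 0.5, -2.8]
finger_gap: 0.183
```

Call:
play_rows:
  increments:
    - [[0, 0.04, 0, 0, 0, 0, 1], [0, 0, 0, 0, 0, 0, 1]]

```text
time: 18.45
eef_pos: [0.4911, 0.1694, 0.0609]
eef_rot: [0.668, -0.668, 0.232, -0.233]
wrist_force: [0.6, -0.1, -3.4]
finger_gap: 0.177
```

Call:
play_rows:
  increments:
    - [[0, 0.06, 0, 0, 0, 0, 1], [0, 0.06, 0, 0, 0, 0, 1], [0, 0, 0, 0, 0, 0, 1]]

```text
time: 18.82
eef_pos: [0.4918, 0.1697, 0.0609]
eef_rot: [0.669, -0.667, 0.231, -0.234]
wrist_force: [-0.2, 0.4, -3.4]
finger_gap: 0.178
```

```bash
python3 - <<'E'
from h import *
s=readout.sense();print({k:np.round(v,3) for k,v in s.items()})
import t;t.go('pics/w9.png')
im=optics.get_image("side");p=pts(im);m=(np.hypot(p[...,0]-.49,p[...,1]-.17)<.12)&(im["range_z"]>0)
r,c=np.where(m);r0,c0=int(r.mean()),int(c.mean());a=cv2.resize(im["pixels"][r0-70:r0+70,c0-70:c0+70],(560,560),interpolation=cv2.INTER_CUBIC);cv2.imwrite("pics/s9.png",a)
E
```

```text
{'time': np.float64(18.825), 'joint_positions': array([ 2.83e-01, -1.62e-01,  1.93e+00, -1.00e-03,  1.37e+00, -6.18e-01]), 'qvel': array([ 0.002, -0.005, -0.005, -0.001,  0.007,  0.   ]), 'tau': array([ 3.3000e-02, -4.8861e+01, -6.2963e+01, -3.0000e-03,  1.2400e-01,
        2.0000e-03]), 'eef_pos': array([0.492, 0.17 , 0.061]), 'eef_rot': array([ 0.669, -0.667,  0.231, -0.234]), 'wrist_force': array([-0.208,  0.371, -3.442]), 'ft_torque': array([ 0.021,  0.025, -0.018]), 'finger_gap': np.float64(0.178)}
[0.49180921 0.16965621 0.06091417] [[0.784, 0.004, 0.62], [-0.621, 0.001, 0.784], [0.003, -1.0, 0.003]] [ 0.73230964 -0.56926367 -0.39449918] 0.17902219543192027
tray (array([490.3, 169.5]), 179.3, 139.1, np.float32(25.8)) 26550
to side-cam tray centre, units [-0.13 -0.   -0.01] foot z 0.005614165998395294
handle top z [0.14196868 0.14290144]
```

View pics/s9.png

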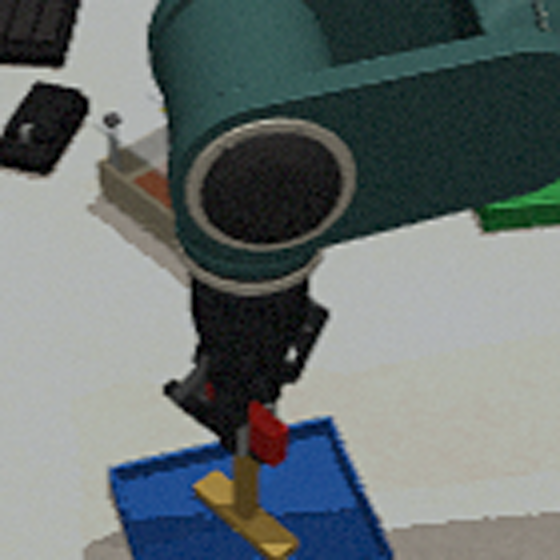

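The side crop shows the link upright in the blue tray with its foot near (245,515), at or just above the floor. The handle top reads 0.1425 and should be 0.141 at rest. One more small down step will confirm contact.

Call:
play_rows:
  increments:
    - [[0, 0.07, 0, 0, 0, -0.06, 1], [0, 0, 0, 0, 0, 0, 1]]

```text
time: 19.18
eef_pos: [0.4927, 0.1697, 0.0609]
eef_rot: [0.668, -0.667, 0.229, -0.236]
wrist_force: [-0.8, 0.5, -2.7]
finger_gap: 0.183
```

```bash
python3 - <<'E'
from h import *
p,Rm=tool();y=Rm[:,1];r=np.cross(y,[0,0,-1]);print(y.round(4),"level turn units",(np.degrees(Rm.T@r)/4).round(3))
for i in range(4):
    optics.get_image("wrist");s=readout.sense();print(s["wrist_force"].round(2) if hasattr(s["wrist_force"],"round") else s["wrist_force"],s["eef_pos"])
E
```

```text
[ 0.0098 -0.0017 -1.    ] level turn units [-0.069  0.     0.126]
[ 0.37 -2.2   3.22] [0.49283474 0.16964877 0.06082507]
[ 1.35 -1.23  2.11] [0.49290903 0.16960596 0.06083316]
[-0.05 -1.77  3.33] [0.49289506 0.16961339 0.0607723 ]
[-0.31 -0.41  4.55] [0.49290527 0.16960801 0.06078922]
```

The force now reads about +3 N upward, so the foot rests on the floor. I'll level out the half degree and release.

Call:
play_rows:
  increments:
    - [[0, 0, 0, -0.07, 0, 0.12, 1], [0, 0, 0, 0, 0, 0, 1], [0, 0, 0, 0, 0, 0, 0.4], [0, 0, 0, 0, 0, 0, 0.1], [0, 0, 0, 0, 0, 0, -0.3], [0, 0, 0, 0, 0, 0, -1], [0, 0, 0, 0, 0, 0, -1], [0, 0, 0, 0, 0, 0, -1], [0, 0, 0, 0, 0, 0, -1]]

```text
time: 20.5
eef_pos: [0.4925, 0.1697, 0.06]
eef_rot: [-0.668, 0.668, -0.233, 0.232]
wrist_force: [-0.1, -0.0, -0.2]
finger_gap: 1.0
```

```bash
python3 -c "
import t;t.go('pics/w10.png')"
```

```text
[0.49254973 0.16969356 0.0600357 ] [[0.784, -0.001, 0.621], [-0.621, -0.0, 0.784], [-0.001, -1.0, -0.001]] [ 0.64673011  0.66211863 -0.42256339] 0.9960315080523677
tray (array([490.3, 169.4]), 178.8, 139.3, np.float32(25.8)) 29567
to side-cam tray centre, units [-0.16  0.   -0.03] foot z 0.004735697449247921
handle top z [0.141828   0.14271943]
```

Released, and the handle top stays at 0.142. Retreating straight up.

Call:
play_rows:
  increments:
    - [[0, -0.3, 0, 0, 0, 0, -1], [0, -0.5, 0, 0, 0, 0, -1], [0, -0.8, 0, 0, 0, 0, -1], [0, -1, 0, 0, 0, 0, -1], [0, -1, 0, 0, 0, 0, -1], [0, -1, 0, 0, 0, 0, -1], [0, -1, 0, 0, 0, 0, -1], [0, -0.5, 0, 0, 0, 0, -1], [0, 0, 0, 0, 0, 0, -1], [0, 0, 0, 0, 0, 0, -1]]

```text
time: 21.8
eef_pos: [0.4928, 0.1697, 0.2267]
eef_rot: [0.669, -0.667, 0.231, -0.234]
wrist_force: [-0.0, -0.8, 0.0]
finger_gap: 1.0
```

```bash
python3 - <<'E'
from h import *
import t
t.go('pics/w11.png')
a=cv2.imread('pics/w11.png');im=optics.get_image("side");p=pts(im)
for n in("side","scene"):
    if n=="scene": im=optics.get_image(n);p=pts(im)
    for k in("screwdriver","mouse","meter"):
        for r in optics.regions_of(n,k)[:1]:
            q=p[r["region"]&(im["range_z"]>0)];print(n,k,np.median(q,0).round(3))
    if n=="side":b=im["pixels"]
cv2.imwrite("pics/fin.png",cv2.resize(np.vstack([a,b]),None,fx=.78,fy=.78))
E
```

```text
[0.49277667 0.16974537 0.22672169] [[0.784, 0.004, 0.621], [-0.621, 0.001, 0.784], [0.003, -1.0, 0.004]] [-0.10139641 -0.13009131  0.05472652] 1.000256758648003
tray (array([490.4, 169.5]), 178.3, 138.7, np.float32(25.8)) 11419
to side-cam tray centre, units [-0.16 -0.   -0.04] foot z 0.17142168741529068
handle top z [0.36227993 0.37136797]
side screwdriver [ 0.767 -0.064  0.022]
side mouse [ 0.746 -0.235  0.028]
side meter [0.741 0.278 0.037]
scene screwdriver [ 0.775 -0.075  0.024]
scene mouse [ 0.758 -0.25   0.031]
scene meter [0.756 0.259 0.038]
```

View pics/fin.png

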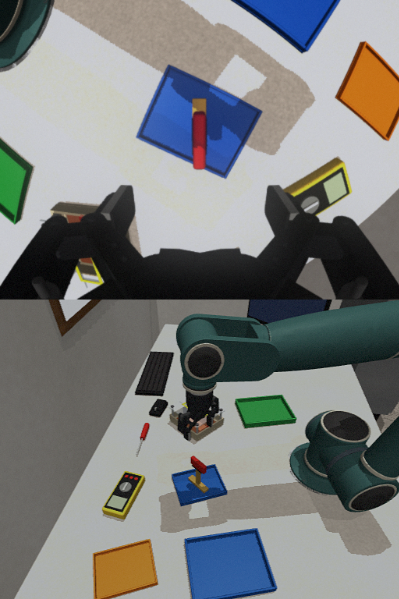

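The link stands upright in the middle of the small blue tray (wrist (199,135), side (200,483)). The gripper is clear and the bystanders read as before. Handing in.

```bash
python3 -c "
from h import *
print(ticket.hand_in())"
```

```text
the job is handed in; nothing more can be done
None
```

The earthing link is out of the terminal box, standing upright on its foot near the middle of the small blue tray. The gripper is open and clear above it. I handed the job in at about 22 s.

**What I did**
- I gripped the handle and lifted it 16 mm under the guard, then turned it 66° to line up with the opening and centred it.
- I drew it straight up through the opening. The wrist force stayed near the link's own weight (3–4 N) at each step's end.
- I carried it over the tray, lowered it in small steps until the foot touched, and let go.

**Last checks**
- **Link:** the final pictures show it upright in the tray. After release its handle top read 0.142 m, against 0.141 m expected.
- **Bystanders:** the mouse, meter and screwdriver read within 1–3 mm of where they started. The one exception is the side camera's screwdriver reading, which moved 10 mm along the screwdriver; the scene camera shows a 1 mm change.

**What disagreed**
- **Reported tool tip:** it lies about 46 mm beyond the real fingertips, so the first close shut on air above the handle without touching anything. I measured the offset from the pictures and corrected for it.
- **Touchdown force:** the reading lagged, so the foot pressed on the tray floor with about 7–8 N before I saw the contact.
- **Final handle-height check:** the last automatic reading of the handle was unusable, probably because it picked up the gripper. For the final state I relied on the pictures instead.

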